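# Test and sort pedal-bin springs on the spring tester

### The arm

A 6-joint arm with a two-finger parallel gripper is mounted at the origin on the work surface. World frame = base frame: x ahead of the robot, y to its left, z up, the work surface at z = 0. Lengths are in m, angles in rad, forces in N, time in s.
With the tool pointing down it reaches from about 0.275 to 0.825 m from the base axis. Payload 5.2 kg.
Tool frame: the origin (TCP) lies at the very end of the fingers, on their centre line; the grasp point (between the pads) lies 19 mm behind it; z points along the fingers, y is the line along which they close (so a half turn about z gives the same grasp; the last joint's range is limited). The gripper opens to 93 mm and grips with 3 to 60 N. Pads are 15 mm wide; open, the fingers measure 128 mm over their backs; the gripper's body (75 mm by 188 mm) begins 65 mm behind the grasp point.
Start: joints at [1.085, 0.259, 1.535, -0, 1.348, -0.203], TCP at [0.153, 0.528, 0.219] pointing down, gripper open.
Joint ranges: [-3.14, 3.14], [-0.91, 2.08], [0.19, 2.58], [-1.22, 4.36], [0.22, 2.71], [-3.12, 3.12]. Speed limits (rad/s): [2.57, 2.57, 3.14, 3.14, 3.14, 3.14].

### API

Orientations are given as a rotation vector (axis times angle).
In Python, from station import env gives the robot as it stands.
- The arm moves only by the tool move_arm, never from a script. Its argument "steps" is one flat list of numbers, 4 for each row, row after row: the shift along the tool's x, y, z in m, then the turn about the tool's z in rad. In form: [dx, dy, dz, roll, dx, dy, dz, roll, ...]. A call has 1 to 12 rows; each row shifts and turns the commanded pose from where the row before left it, along the tool's axes as they then stand; what a row does not reach is not made up. A row lasts 1/12 s, in which the tool goes at most 41.7 mm and 7.16 degrees, less where a joint would pass 70% of its speed; a pose out of reach is approached as far as the arm can. A call is refused whole if a number of a shift passes 0.0417 or a number of a turn 0.125, either way. A call with a gripper value outside its range is refused whole. "claw" is the finger opening in m, from 0 to 0.093, set as the call begins (left out, the last holds). The fingers move at their own pace and stop on an object; "squeeze" is the grip in N (left out, the last holds). Time passes only in rows, so rows that do not move let the fingers close. It gives the time, the measured TCP pose, the force, the opening and the grip force at its end, in the units of the state.
- env.sense(): the state, without advancing time (a new reading comes with each control period).
- env.camera(name): name is "scene" or "side" or "wrist"; returns a dict with "img" (420x560x3 uint8, red, green, blue), "intrinsics" (3x3 intrinsics, pixels), "rvec" (rotation vector, rad) and "tvec" (3), from world to camera coordinates, as OpenCV has them. Camera axes: x right, y down, z forward; pixel columns grow to the right and rows downward; lengths in m; the calibration is good to about 2 mm. The wrist camera is an equidistant fisheye: a pixel r from the principal point sees the ray r / f radians off the axis. A picture is of the moment at which its call begins. There is no depth.
- env.sign_off(): hands the job in; it is judged then, once.
The state is a dict: "time": time; "joints": joint angles; "dq": joint speeds; "effort": joint torques, N m; "tool_pos": TCP position; "orientation": TCP orientation; "wrist_force": force on the tool from outside, world axes, zero at the start; "torque": the same for the moment, N m; "grip_width": finger opening in m; "gripper_force": force on a finger pad.
Only numpy, scipy, OpenCV 4.12 (cv2) and the standard library are available. Lean on these libraries where they do the work, as an engineer would, in place of code of your own. Each camera call takes 0.05 s, during which the arm holds its last target. There are 200 camera calls.

### The job

Test the salvaged pedal-bin springs one at a time on the spring tester, working from the robot's left to its right: stand each on the middle of the carriage plate, slide the carriage fully in under the head, push the knob straight down until its top is level with the top of the index post, not well past it, and hold it there for two seconds while you read the dial. Stand every spring whose needle passes the raised block upright in the plywood tray with square corners, and every weaker one upright in the round steel dish. Finish with the empty carriage slid fully in and the knob let go, and leave the stopper, scrubber ring and wooden peg where they are.

Things in the scene. Friction and masses are not known exactly. Their poses are not given: they have to be found in the camera images.
- tester: Bench spring tester, grey steel, fixed: base slab 185 x 320 x 20 mm, origin at the surface under the middle of its working line; its z axis is up. A C-shaped frame (column on the +x side) holds a head that overhangs the working line: the press axis stands at tester x=0, y=-80 mm; the head spans tester x -35..110 mm, y -115..-45 mm, from 145 to 175 mm above the surface.
- carriage (a joint): Aluminium carriage sliding on the tester base along the tester's own -y axis, in m: 0 = fully out (plate centre at tester x=0, y=+80 mm, clear of the head), 0.160 = fully in (plate centre right under the press axis). About 2 N to slide; it stays where left. A round dial box (diameter 84, top 50 mm above the surface) rides on it, centred 125 mm behind (tester +x) and 85 mm to the +y side of the plate centre.
- handle (a point): Point 62 mm above the surface on the carriage handle, an upright black post of diameter 16 mm that stands from 34 to 84 mm above the surface, 115 mm in front (tester -x) of the plate centre; it travels with the carriage.
- plate_centre (a point): Centre of the top face of the round steel weighing plate (diameter 100 mm) on the carriage, 45 mm above the surface; travels with the carriage. It sinks by 1 to 2.5 mm under test.
- knob_top (a point): Centre of the flat top of the press knob (black, diameter 40 mm) on the press axis: 235 mm above the surface when up. Pressed straight down it lowers a flat steel platen (diameter 60 mm); the platen meets a spring standing on the plate after 20 mm of travel. A return spring lifts the knob when released; with a spring under test up to 20 N are needed.
- index_top (a point): Centre of the top of the steel index post (diameter 8 mm) that stands on the head 50 mm behind (tester +x) the knob's axis: 201 mm above the surface. It marks the test height: 34 mm of knob travel from the top.
- needle (a joint): Dial needle angle in rad, clockwise seen from above: 0 with the plate empty (pointing along tester +x), about 0.1 rad per newton on the plate. The dial faces up; a spring's own weight moves it 0.07.
- limit_block (a point): Raised dark block (10 x 4 x 6 mm) on the dial's edge, 34 mm from the dial's centre; the needle reaches 32 mm from it: the needle points at it at 1.05 rad (10.5 N). Good springs read clearly more at the test height, weak ones clearly less.
- tray: Plywood tray with square corners, fixed, 240 (own x) x 130 (own y) mm, wall 6 mm thick and 12 mm high; origin under its centre, floor 6 mm above the surface. For the good springs.
- dish: Round shallow steel dish, fixed, outer diameter 188 mm at the foot and 200 mm at the rim, 12 mm high, flat floor 6 mm above the surface of diameter about 180 mm; origin under its centre. For the weak springs.
- stopper_c (a point): Sink stopper (bystander), green, diameter 56, 34 mm high; 10 mm above its foot.
- scrubber_c (a point): Steel pan scrubber ring (bystander), outer diameter 90, 14 mm high; 10 mm above its foot.
- wood_peg: Wooden peg lying flat (bystander), 75 x 12 x 12 mm, origin under its centre.
- spring_a_mid (a point): Compression spring standing upright, if present, in the leftmost place at the start (the robot's left is +y): steel coil of outer diameter 38 mm between a steel foot (diameter 48, 6 mm thick) and a black plastic cap (diameter 38, 8 mm thick); 70 mm tall in all, about 75 g. This point is on its axis, 32 mm above its underside, a good height to grip (the coil is stiff to side grip there, up to 48 mm above the underside). All springs look alike.
- spring_a_top (a joint): How far that spring is compressed, m: 0 when free; about 0.011 to 0.013 at the test height, as the plate sinks a little.
- spring_b_mid (a point): Compression spring standing upright, if present, in the second place from the left at the start (the robot's left is +y): steel coil of outer diameter 38 mm between a steel foot (diameter 48, 6 mm thick) and a black plastic cap (diameter 38, 8 mm thick); 70 mm tall in all, about 75 g. This point is on its axis, 32 mm above its underside, a good height to grip (the coil is stiff to side grip there, up to 48 mm above the underside). All springs look alike.
- spring_b_top (a joint): How far that spring is compressed, m: 0 when free; about 0.011 to 0.013 at the test height, as the plate sinks a little.
- spring_c_mid (a point): Compression spring standing upright, if present, in the third place from the left at the start (the robot's left is +y): steel coil of outer diameter 38 mm between a steel foot (diameter 48, 6 mm thick) and a black plastic cap (diameter 38, 8 mm thick); 70 mm tall in all, about 75 g. This point is on its axis, 32 mm above its underside, a good height to grip (the coil is stiff to side grip there, up to 48 mm above the underside). All springs look alike.
- spring_c_top (a joint): How far that spring is compressed, m: 0 when free; about 0.011 to 0.013 at the test height, as the plate sinks a little.
- spring_d_mid (a point): Compression spring standing upright, if present, in the rightmost place at the start (the robot's left is +y): steel coil of outer diameter 38 mm between a steel foot (diameter 48, 6 mm thick) and a black plastic cap (diameter 38, 8 mm thick); 70 mm tall in all, about 75 g. This point is on its axis, 32 mm above its underside, a good height to grip (the coil is stiff to side grip there, up to 48 mm above the underside). All springs look alike.
- spring_d_top (a joint): How far that spring is compressed, m: 0 when free; about 0.011 to 0.013 at the test height, as the plate sinks a little.
Mind the look-alikes: they are no part of the job. What is shaped like the part that bears spring_a_mid but yellow is not meant. There is more than one size of the dish; the job needs the smaller.

How it is judged:
On the way, in this order (a step that is already met when the one before it is completed fails the run):
1. the spring from the leftmost place (if present) is held pressed under the head at the index height, within 3 mm, for 1 s, standing within 20 mm of the press axis (value of joint spring_a_top between 0.009 and 0.016 m and horizontal distance between spring_a_mid and knob_top below 0.02 m and height (world z) of spring_a_mid above 0.06 m), for 1 s.
2. the spring from the second place from the left (if present) is held pressed under the head at the index height, within 3 mm, for 1 s, standing within 20 mm of the press axis (value of joint spring_b_top between 0.009 and 0.016 m and horizontal distance between spring_b_mid and knob_top below 0.02 m and height (world z) of spring_b_mid above 0.06 m), for 1 s.
3. the spring from the third place from the left (if present) is held pressed under the head at the index height, within 3 mm, for 1 s, standing within 20 mm of the press axis (value of joint spring_c_top between 0.009 and 0.016 m and horizontal distance between spring_c_mid and knob_top below 0.02 m and height (world z) of spring_c_mid above 0.06 m), for 1 s.
4. the spring from the rightmost place (if present) is held pressed under the head at the index height, within 3 mm, for 1 s, standing within 20 mm of the press axis (value of joint spring_d_top between 0.009 and 0.016 m and horizontal distance between spring_d_mid and knob_top below 0.02 m and height (world z) of spring_d_mid above 0.06 m), for 1 s.
At the end, for the whole second after the job is handed in: Every present good spring (past the block) stands upright (within 0.12 rad) inside the plywood tray and every weak one inside the round dish, on its floor; the carriage is fully in to within 12 mm (x of spring_a_mid in the frame of tray between -0.1 and 0.1 m and y of spring_a_mid in the frame of tray between -0.045 and 0.045 m and height (world z) of each of spring_a_mid, spring_b_mid, spring_c_mid, spring_d_mid below 0.044 m and angle between each of spring_a_mid, spring_b_mid, spring_c_mid, spring_d_mid's own z axis and vertical below 0.12 rad and horizontal distance between each of spring_b_mid, spring_c_mid and dish below 0.075 m and x of spring_d_mid in the frame of tray between -0.1 and 0.1 m and y of spring_d_mid in the frame of tray between -0.045 and 0.045 m and value of joint carriage above 0.148 m); the robot touches nothing.
It fails at once if a spring is pressed about 6 mm or more past the index height (value of joint any of spring_a_top, spring_b_top, spring_c_top, spring_d_top above 0.0195 m).
It fails at once if a bystander is moved by more than 30 mm (distance of any of stopper_c, scrubber_c, wood_peg from where it was at the start of the episode above 0.03 m).
Of spring_a, spring_b, spring_c, spring_d only 1 to 2 are there at a start; the rules pass over those that are not, and their reading is None.
At some moment in a run one of spring_a, spring_b, spring_c, spring_d may be knocked a few centimetres aside while the robot is not near it.
It also fails if it takes over 210 s, if anything falls off the work surface, if the arm or the gripper's body presses on something with over 40 N, if the wrist force passes 120 N, or if a joint passes its speed limit or range.

## Working session

There is one attempt and no reset: what is moved stays moved. The work goes in short steps, Python scripts to look and compute and a tool call to move; the robot and the scene stay as the last step left them, time stands still between calls to the robot, and variables do not carry over. Pictures are saved under pics/ and viewed, at most 14 in all, crops included, and the job is handed in when it is done.

Besides the shell and the picture viewer there is one more tool, called after "Request:" by a JSON object that holds its "fn" and its "kwargs". move_arm: Moves the arm, as the interface text tells. Its arguments: {"type":"object","properties":{"steps":{"type":"array"},"claw":{"type":"number"},"squeeze":{"type":"number"}},"required":["steps"]}

```bash
mkdir -p pics; ls; cat > h.py <<'E'
import numpy as np, cv2
from station import env
def cam(n):
    c=env.camera(n); c['R']=cv2.Rodrigues(np.array(c['rvec'],float))[0]; c['t']=np.array(c['tvec'],float).ravel(); c['K']=np.array(c['intrinsics'],float); return c
def save(c,name,box=None,s=1):
    im=c['img'][:,:,::-1]
    if box: im=im[box[1]:box[3],box[0]:box[2]]
    cv2.imwrite('pics/'+name,cv2.resize(im,None,fx=s,fy=s,interpolation=cv2.INTER_CUBIC))
def ray(c,u,v,fish=False):
    K=c['K']; x=(u-K[0,2])/K[0,0]; y=(v-K[1,2])/K[1,1]
    if fish:
        r=np.hypot(x,y); k=np.sin(r)/r if r>0 else 1; d=np.array([x*k,y*k,np.cos(r)])
    else: d=np.array([x,y,1.])
    return -c['R'].T@c['t'], c['R'].T@d
def atz(c,u,v,z,fish=False):
    o,d=ray(c,u,v,fish); return o+d*(z-o[2])/d[2]
def proj(c,p,fish=False):
    q=c['R']@np.array(p)+c['t']; K=c['K']
    if fish:
        r=np.hypot(q[0],q[1]); a=np.arctan2(r,q[2])/max(r,1e-9); x,y=q[0]*a,q[1]*a
    else: x,y=q[:2]/q[2]
    return np.array([K[0,0]*x+K[0,2],K[1,1]*y+K[1,2]])
E
python3 - <<'E'
from h import *
import pickle
for n in('scene','side','wrist'):
    c=cam(n); pickle.dump(c,open(n+'0.pkl','wb')); save(c,n+'0.png',s=1.4); print(n,c['K'][0,0],-c['R'].T@c['t'],c['R'][2])
s=env.sense(); print(s)
E
```

```text
pics
scene 467.9206401550806 [1.46644046 0.33064267 0.85683356] [-0.78888057 -0.23490615 -0.56787898]
side 401.34186313746085 [ 0.05737373 -0.81078328  1.05573901] [ 0.35438611  0.64842042 -0.67376661]
wrist 325.19226210127806 [0.07287249 0.55089288 0.3842124 ] [ 0.28799821 -0.08549047 -0.95380732]
{'time': 0.15, 'joints': array([ 1.08517219e+00,  2.59204125e-01,  1.53581599e+00, -1.44427008e-05,
        1.34801513e+00, -2.02803619e-01]), 'dq': array([ 0.00034309, -0.00316139, -0.00351293,  0.00077626,  0.00095002,
       -0.00132021]), 'effort': array([ 9.03647360e-04, -4.37650001e+01, -2.84230757e+01,  7.18493038e-02,
        3.80368426e-02, -7.64238575e-05]), 'tool_pos': array([0.15327037, 0.52777539, 0.21799963]), 'orientation': array([-4.42702467e-01, -3.10976512e+00,  2.14024301e-03]), 'wrist_force': array([ 0.6450905 ,  0.16979885, -0.85871972]), 'torque': array([-0.06045126,  0.05902696, -0.00895154]), 'gripper_force': 0.0, 'grip_width': 0.09312048747587848}
```

```bash
python3 - <<'E'
import cv2,numpy as np
a=cv2.imread('pics/scene0.png');print(a.shape)
E
```

```text
(588, 784, 3)
```

View pics/scene0.png

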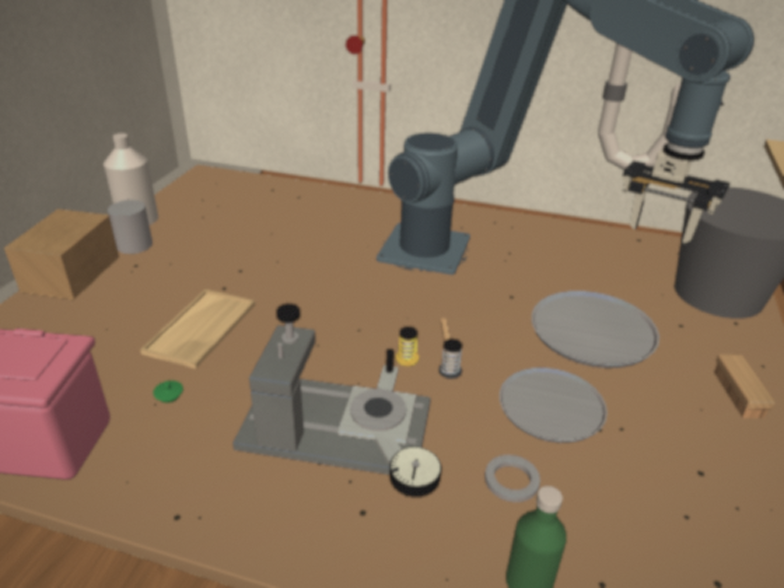

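View pics/side0.png

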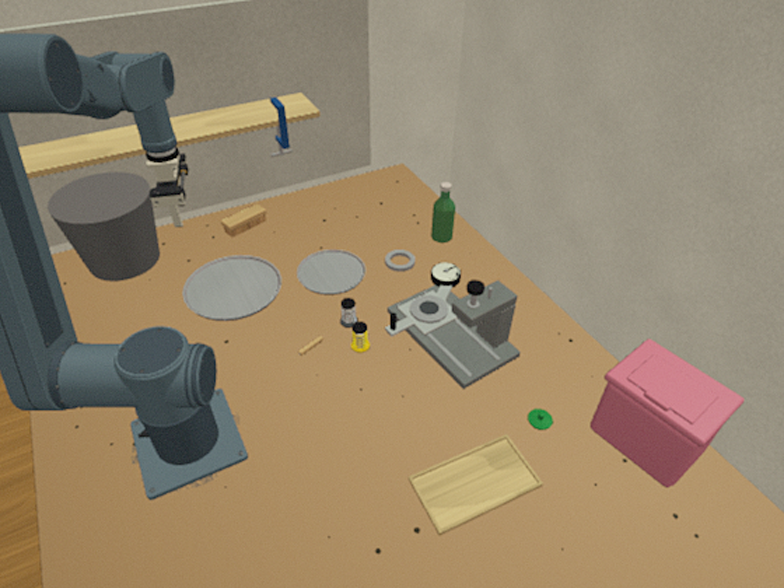

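Scene picture: the only steel spring is at about (451,358), and the yellow look-alike is at (408,345). The knob is at (288,312), the plate at (378,408), and the dial at (416,467). The small dish is at (552,404), the larger one at (595,328), and the tray at (199,327). I'll confirm these in enlarged crops.

```bash
python3 - <<'E'
from h import *
import pickle
c=pickle.load(open('scene0.pkl','rb')); save(c,'s1.png',(160,205,360,355),4)
c=pickle.load(open('side0.pkl','rb')); save(c,'s2.png',(200,170,390,290),4)
E
```

```text
(no output)
```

View pics/s1.png

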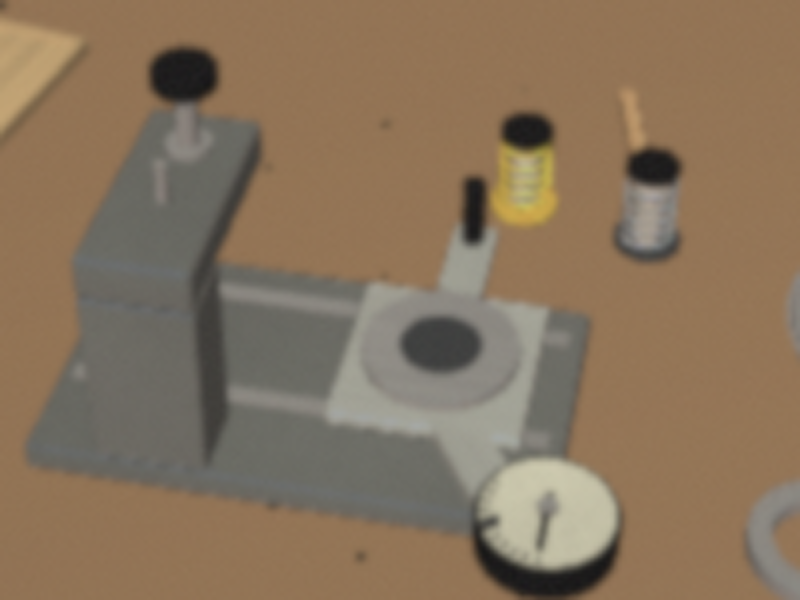

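View pics/s2.png

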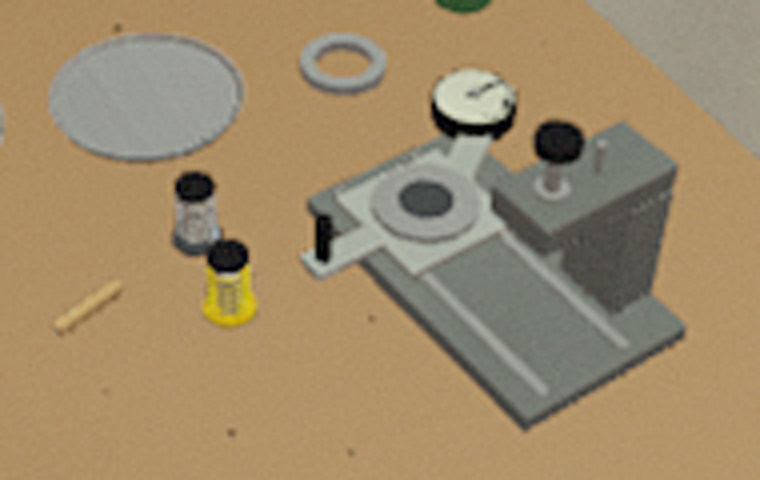

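Crops: the steel spring's cap is at s1 (654,163) and s2 (195,185), and it fits "steel, not yellow". The smaller dish is the one next to the scrubber ring. The knob is at s1 (184,67), the plate at (441,345), and the dial at (548,512) with its block at (488,522).

```bash
python3 - <<'E'
from h import *
import pickle
from scipy.optimize import least_squares
A=pickle.load(open('scene0.pkl','rb'));B=pickle.load(open('side0.pkl','rb'))
a=lambda u,v:np.array([u/4+160,v/4+205]); b=lambda u,v:np.array([u/4+200,v/4+170])
T={'knob':((0,-.08,.235),a(184,67),b(560,136)),'plate':((0,.08,.045),a(441,345),b(426,199)),'handle':((-.115,.08,.084),a(475,181),b(323,218)),
'index':((.05,-.08,.201),a(159,161),b(600,143)),'dial':((.125,.165,.05),a(548,512),b(475,97))}
def W(p,l): c,s=np.cos(p[2]),np.sin(p[2]); return np.array([p[0]+c*l[0]-s*l[1],p[1]+s*l[0]+c*l[1],l[2]])
def f(p):
    return np.concatenate([np.r_[proj(A,W(p,l))-u,proj(B,W(p,l))-v] for l,u,v in T.values()])
r=least_squares(f,[.65,0,0]);print('tester',r.x);print(r.fun.reshape(-1,4).round(1))
for k,(l,_,_) in T.items(): print(k,W(r.x,l).round(4))
def two(u,v,z,n): print(n,atz(A,*u,z).round(4),atz(B,*v,z).round(4))
two(a(654,163),b(195,185),.07,'spring cap');two(a(527,129),b(229,255),.07,'yellow')
two((552.5/1.4,404/1.4),b(146,97),.012,'dish')
print('dish diam',[np.linalg.norm(atz(A,x/1.4,404/1.4,.012)-atz(A,552.5/1.4,404/1.4,.012)).round(4) for x in(499,606)])
sc=[(207,290),(254,302),(197,365),(143,350)]; sd=[(410,483),(440,531),(541,483),(508,437)]
for p in sc: print('tray sc',atz(A,p[0]/1.4,p[1]/1.4,.012).round(3))
for p in sd: print('tray sd',atz(B,p[0]/1.4,p[1]/1.4,.012).round(3))
s=env.sense()
print(cv2.Rodrigues(s['orientation'])[0].round(3))
E
```

```text
tester [0.66136215 0.0051891  0.11175884]
[[-2.5 -1.3 -0.5 -0.9]
 [ 0.3 -0.2 -1.4 -1.6]
 [ 0.5  0.  -1.4 -1.8]
 [-2.1  0.   0.1 -0.4]
 [ 0.1  0.2 -1.2 -1.6]]
knob [ 0.6703 -0.0743  0.235 ]
plate [0.6524 0.0847 0.045 ]
handle [0.5382 0.0719 0.084 ]
index [ 0.72   -0.0687  0.201 ]
dial [0.7672 0.1831 0.05  ]
spring cap [0.4641 0.1759 0.07  ] [0.4632 0.1647 0.07  ]
yellow [0.4548 0.0837 0.07  ] [0.4521 0.0716 0.07  ]
dish [0.5084 0.3801 0.012 ] [0.4979 0.363  0.012 ]
dish diam [np.float64(0.1004), np.float64(0.1009)]
tray sc [ 0.374 -0.421  0.012]
tray sc [ 0.383 -0.296  0.012]
tray sc [ 0.618 -0.304  0.012]
tray sc [ 0.611 -0.431  0.012]
tray sd [ 0.374 -0.319  0.012]
tray sd [ 0.375 -0.431  0.012]
tray sd [ 0.608 -0.443  0.012]
tray sd [ 0.615 -0.324  0.012]
[[-0.96   0.279 -0.001]
 [ 0.279  0.96  -0.001]
 [ 0.    -0.001 -1.   ]]
```

Request:
{"fn": "move_arm", "kwargs": {"steps": [0,0,-0.02,-0.0985,0,0,-0.02,-0.0985,0,0,-0.02,-0.0985,0,0,-0.02,-0.0985,-0.0375,-0.041,-0.01,0,-0.0375,-0.041,-0.01,0,-0.0375,-0.041,-0.01,0,-0.0375,-0.041,-0.01,0,-0.0375,-0.041,-0.01,0,-0.0375,-0.041,-0.01,0,-0.0375,-0.041,-0.01,0,-0.0375,-0.041,-0.01,0]}}

```text
time: 1.15
tool_pos: [0.4013, 0.3105, 0.3579]
orientation: [0.175, -3.137, -0.0]
wrist_force: [0.6, 0.0, -0.3]
grip_width: 0.0928
gripper_force: 0.0
```

```bash
python3 - <<'E'
from h import *
import pickle
c=cam('wrist'); pickle.dump(c,open('w1.pkl','wb')); save(c,'w1.png',s=1.4)
s=env.sense(); print(s['tool_pos'],s['joints'],s['time']);print(cv2.Rodrigues(s['orientation'])[0].round(3)); print(-c['R'].T@c['t'],c['R'][2])
E
```

```text
[0.40761512 0.30579114 0.35874624] [ 0.42830329  0.12635523  1.36507319 -0.00526095  1.64710294 -1.24849303] 1.2
[[-0.994 -0.105  0.005]
 [-0.105  0.994 -0.004]
 [-0.005 -0.004 -1.   ]]
[0.3180659  0.30061818 0.52425146] [ 0.29856971  0.033017   -0.95381655]
```

View pics/w1.png

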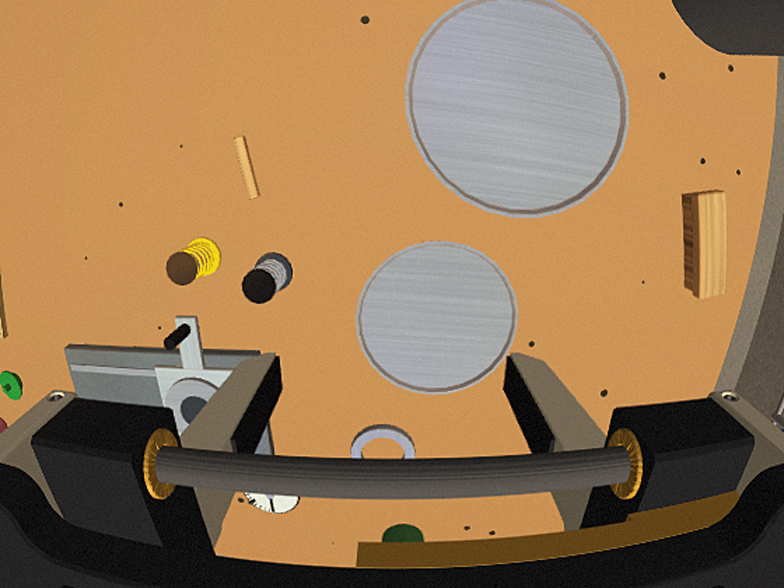

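Wrist view: spring cap at about (260,286), yellow cap at (182,268), small dish centred at about (437,317), handle top at (172,341).

```bash
python3 - <<'E'
from h import *
import pickle
c=pickle.load(open('w1.pkl','rb'))
for n,u,v,z in[('cap',260,286,.07),('foot',275,268,.006),('yellow',182,268,.07),('yfoot',207,255,.006),('handle',171,341,.084),('plate',192,405,.045),('peg',246,168,.012)]:
    print(n,atz(c,u/1.4,v/1.4,z,True).round(4))
g=np.array([atz(c,u/1.4,v/1.4,.012,True) for u,v in[(357,317),(517,312),(437,241),(437,392)]]);print('dish',g.round(3))
A=pickle.load(open('scene0.pkl','rb'));B=pickle.load(open('side0.pkl','rb'))
for p in[(398,229),(470,236),(456,270),(378,262)]: print('base sc',atz(A,p[0]/1.4,p[1]/1.4,.01).round(3))
for p in[(130,430),(210,393),(246,452),(152,495)]: print('base sd',atz(B,p[0]/1.4,p[1]/1.4,.01).round(3))
s=env.sense(); print(s['tool_pos'],s['dq'].round(4))
E
```

```text
cap [0.4613 0.1744 0.07  ]
foot [0.457  0.1748 0.006 ]
yellow [0.4503 0.0816 0.07  ]
yfoot [0.4491 0.086  0.006 ]
handle [0.5338 0.0703 0.084 ]
plate [0.6417 0.0727 0.045 ]
peg [0.3402 0.1339 0.012 ]
dish [[0.505 0.279 0.012]
 [0.478 0.472 0.012]
 [0.403 0.361 0.012]
 [0.596 0.389 0.012]]
base sc [-0.062 -0.086  0.01 ]
base sc [-0.087  0.108  0.01 ]
base sc [0.096 0.109 0.01 ]
base sc [ 0.122 -0.085  0.01 ]
base sd [-0.103  0.075  0.01 ]
base sd [0.077 0.094 0.01 ]
base sd [ 0.103 -0.095  0.01 ]
base sd [-0.09  -0.102  0.01 ]
[0.40761512 0.30579114 0.35874624] [ 0.0869 -0.0052  0.0411  0.0243 -0.025   0.1739]
```

Request:
{"fn": "move_arm", "kwargs": {"steps": [-0.005,-0.0175,0.016,0,-0.005,-0.0175,0.016,0,-0.005,-0.0175,0.016,0,-0.005,-0.0175,0.016,0,-0.005,-0.0175,0.016,0,-0.005,-0.0175,0.016,0,-0.005,-0.0175,0.016,0,-0.005,-0.0175,0.016,0,0,0,0,0,0,0,0,0,0,0,0,0,0,0,0,0], "claw": 0.066}}

```text
time: 2.2
tool_pos: [0.4559, 0.1784, 0.2307]
orientation: [-0.176, 3.135, 0.001]
wrist_force: [0.5, -0.0, 0.5]
grip_width: 0.0663
gripper_force: 0.0
```

```bash
python3 - <<'E'
from h import *
import pickle
c=cam('wrist'); pickle.dump(c,open('w2.pkl','wb')); save(c,'w2.png',s=1.4)
s=env.sense(); print(s['tool_pos'],s['dq'].round(3),s['time']);print(cv2.Rodrigues(s['orientation'])[0].round(3))
print('tcp px',proj(c,s['tool_pos'],True)*1.4)
E
```

```text
[0.45585918 0.17843354 0.23072135] [ 0.001  0.001  0.002 -0.001 -0.003 -0.003] 2.25
[[-0.994 -0.112  0.002]
 [-0.112  0.994  0.001]
 [-0.002  0.    -1.   ]]
tcp px [393.90750849 372.93387641]
```

View pics/w2.png

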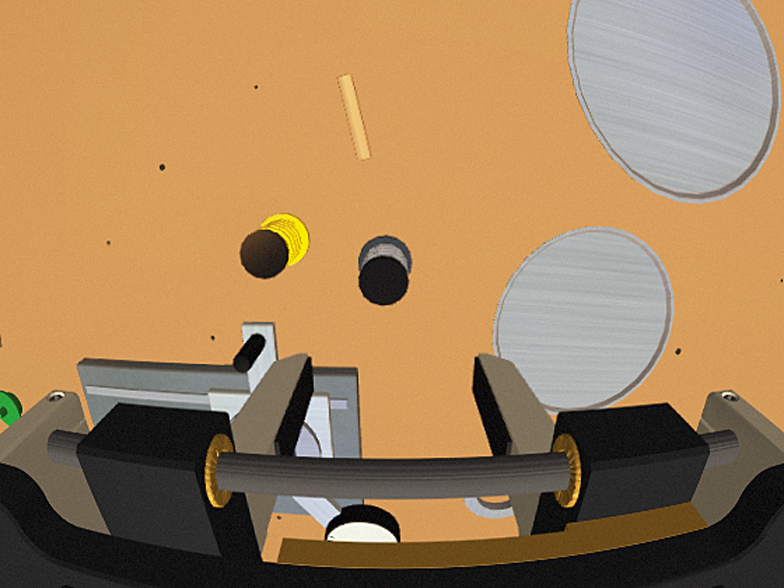

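The spring cap is centred at about (384,280), the foot's top edge is at 236, and the handle top is at about (242,363).

```bash
python3 - <<'E'
from h import *
import pickle
c=pickle.load(open('w2.pkl','rb'))
for n,u,v,z in[('cap',384,280,.07),('foot far edge',385,236,.006),('footL',359,263,.006),('footR',412,263,.006),('handle',240,365,.084),('dish',584,320,.012)]:
    print(n,atz(c,u/1.4,v/1.4,z,True).round(4))
# dish: fit circle to hand-picked rim points
P=np.array([atz(c,u/1.4,v/1.4,.012,True)[:2] for u,v in[(494,315),(674,310),(600,227),(540,245),(650,250),(510,375),(650,370),(590,411)]])
from scipy.optimize import least_squares
r=least_squares(lambda p:np.hypot(*(P-p[:2]).T)-p[2],[.5,.37,.1]);print('dish',r.x,r.fun.round(3))
E
```

```text
cap [0.4611 0.1721 0.07  ]
foot far edge [0.4389 0.1695 0.006 ]
footL [0.4654 0.1493 0.006 ]
footR [0.4602 0.1957 0.006 ]
handle [0.5387 0.0656 0.084 ]
dish [0.4937 0.367  0.012 ]
dish [0.49881261 0.37617949 0.09718269] [ 0.003  0.002 -0.001  0.002 -0.002 -0.004 -0.     0.001]
```

Request:
{"fn": "move_arm", "kwargs": {"steps": [-0.0027,-0.0035,0.03,0,-0.0027,-0.0036,0.03,0,0,0,0.03,0,0,0,0.03,0,0,0,0.03,0,0,0,0.03,0,0,0,0.02,0,0,0,0.0127,0,0,0,0,0,0,0,0,0]}}

```text
time: 3.08
tool_pos: [0.4618, 0.1716, 0.0172]
orientation: [0.176, -3.136, -0.0]
wrist_force: [1.2, 0.3, -0.1]
grip_width: 0.0657
gripper_force: 0.0
```

Request:
{"fn": "move_arm", "kwargs": {"steps": [0,0,0,0,0,0,0,0,0,0,0,0,0,0,0,0,0,0,0,0,0,0,0,0,0,0,0,0,0,0,0,0], "claw": 0.02, "squeeze": 15}}

```text
time: 3.75
tool_pos: [0.4622, 0.1711, 0.0177]
orientation: [-0.174, 3.136, 0.0]
wrist_force: [-1.7, 0.5, 5.6]
grip_width: 0.0377
gripper_force: 15.0
```

Request:
{"fn": "move_arm", "kwargs": {"steps": [0,0,-0.03,0,0,0,-0.03,0,0,0,-0.03,0,0,0,-0.03,0,0,0,-0.03,0,-0.025,-0.018,0,0,-0.025,-0.018,0,0,-0.025,-0.018,0,0,-0.025,-0.018,0,0,0,0,0,0,0,0,0,0,0,0,0,0]}}

```text
time: 4.75
tool_pos: [0.5681, 0.1106, 0.1663]
orientation: [0.174, -3.135, -0.001]
wrist_force: [-0.2, -0.4, 0.4]
grip_width: 0.0379
gripper_force: 15.0
```

```bash
python3 - <<'E'
from h import *
import pickle
c=cam('wrist'); pickle.dump(c,open('w3.pkl','wb')); save(c,'w3.png',s=1.4)
s=env.sense(); print(s['tool_pos'],s['wrist_force'],s['grip_width'],s['time'])
E
```

```text
[0.56787393 0.11099381 0.16647374] [-0.52497184  0.17357453 -0.86361616] 0.03788035344258356 4.8
```

View pics/w3.png

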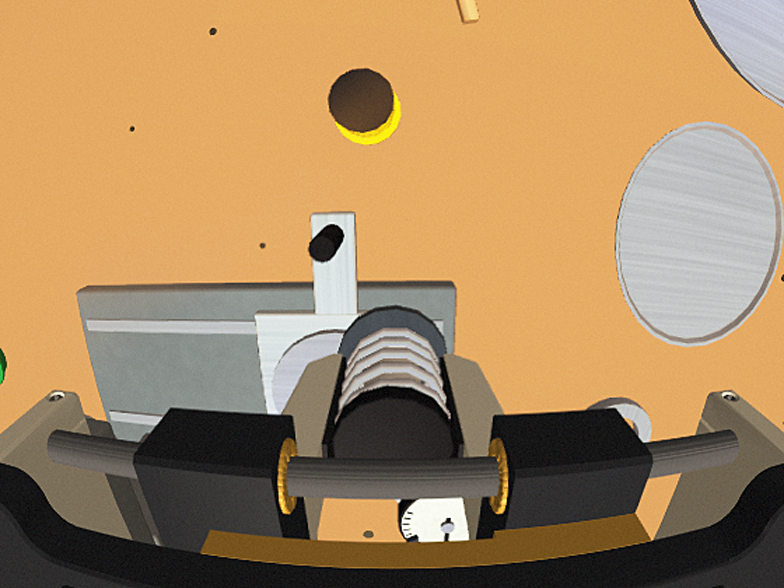

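The spring is held upright. Handle top at (323,247), base front corners at (78,290) and (455,283), left edge of the plate at about x=271.

```bash
python3 - <<'E'
from h import *
import pickle
c=pickle.load(open('w3.pkl','rb')); q=lambda u,v,z:atz(c,u/1.4,v/1.4,z,True)
h=q(323,248,.084); L=q(78,288,.02);R=q(456,282,.02)
print('handle',h,'corners',L,R,np.linalg.norm(L-R),'yaw',np.arctan2(*(L-R)[:2])) 
d=(R-L)/np.linalg.norm(R-L); yaw=np.arctan2(-d[0],d[1]);print('yaw',yaw)
ex=np.array([np.cos(yaw),np.sin(yaw),0]);ey=np.array([-ex[1],ex[0],0]);print('plate from handle',h+.115*ex,'mid',(L+R)/2,'knob y from base',(L+R)/2@ey-.08,'handle y from mid',(h-(L+R)/2)@ey)
print('plate left edge',q(271,385,.045), 'dist from plate',(h+.115*ex-q(271,385,.045)))
G=np.array([q(u,v,.012)[:2] for u,v in[(616,230),(780,235),(703,122),(640,155),(760,160),(690,345),(640,310),(745,320)]])
from scipy.optimize import least_squares
r=least_squares(lambda p:np.hypot(*(G-p[:2]).T)-p[2],[.5,.37,.1]);print('dish',r.x,r.fun.round(3))
E
```

```text
handle [0.53696825 0.06753649 0.084     ] corners [ 0.60214242 -0.15604175  0.02      ] [0.56450268 0.15551946 0.02      ] 0.3138266007123514 yaw 3.0213651978679086
yaw 0.12022745572188455
plate from handle [0.65113811 0.08132937 0.084     ] mid [ 5.83322548e-01 -2.61142909e-04  2.00000000e-02] knob y from base -0.15022181172795263 handle y from mid 0.07286787446604756
plate left edge [0.6497835  0.02985949 0.045     ] dist from plate [0.0013546  0.05146987 0.039     ]
dish [0.50044307 0.37379374 0.09676898] [ 0.    -0.     0.001  0.004 -0.004  0.001 -0.006  0.003]
```

Request:
{"fn": "move_arm", "kwargs": {"steps": [-0.0265,-0.0127,0,0,-0.0265,-0.0127,0,0,-0.0265,-0.0127,0,0,0,0,0,0,0,0,0.025,0,0,0,0.025,0,0,0,0.025,0,0,0,0.015,0,0,0,0.007,0,0,0,0.005,0,0,0,0,0,0,0,0,0]}}

```text
time: 5.8
tool_pos: [0.6527, 0.0819, 0.0661]
orientation: [-0.175, 3.135, -0.0]
wrist_force: [-1.3, -0.2, 0.1]
grip_width: 0.038
gripper_force: 15.0
```

Request:
{"fn": "move_arm", "kwargs": {"steps": [0.001,0,0.002,0,0,0,0.0015,0,0,0,0,0,0,0,0,0]}}

```text
time: 6.13
tool_pos: [0.652, 0.0814, 0.0624]
orientation: [-0.174, 3.135, 0.0]
wrist_force: [0.7, 0.7, 1.3]
grip_width: 0.0376
gripper_force: 15.0
```

Request:
{"fn": "move_arm", "kwargs": {"steps": [0,0,0,0,0,0,0,0,0,0,0,0,0,0,0,0,0,0,-0.02,0,0,0,-0.036,0,0,0,-0.036,0,0,0,-0.036,0,0.029,0,0,0,0.029,0,0,0,0.029,-0.001,0,0,0.029,0,0,0], "claw": 0.066}}

```text
time: 7.13
tool_pos: [0.5349, 0.0673, 0.1895]
orientation: [-0.175, 3.137, -0.0]
wrist_force: [0.2, 0.9, 0.8]
grip_width: 0.066
gripper_force: 0.0
```

Request:
{"fn": "move_arm", "kwargs": {"steps": [0,0,0,0,0,0,0.03,0,0,0,0.03,0,0,0,0.03,0,0,0,0.03,0,0,0,0.021,0,0,0,0,0,0,0,0,0]}}

```text
time: 7.8
tool_pos: [0.5358, 0.0676, 0.0477]
orientation: [0.174, -3.134, -0.001]
wrist_force: [0.9, 0.2, 0.7]
grip_width: 0.0659
gripper_force: 0.0
```

```bash
python3 - <<'E'
from h import *
import pickle
c=cam('scene'); pickle.dump(c,open('sc2.pkl','wb')); save(c,'sc2.png',(160,160,380,355),3)
E
```

```text
(no output)
```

View pics/sc2.png

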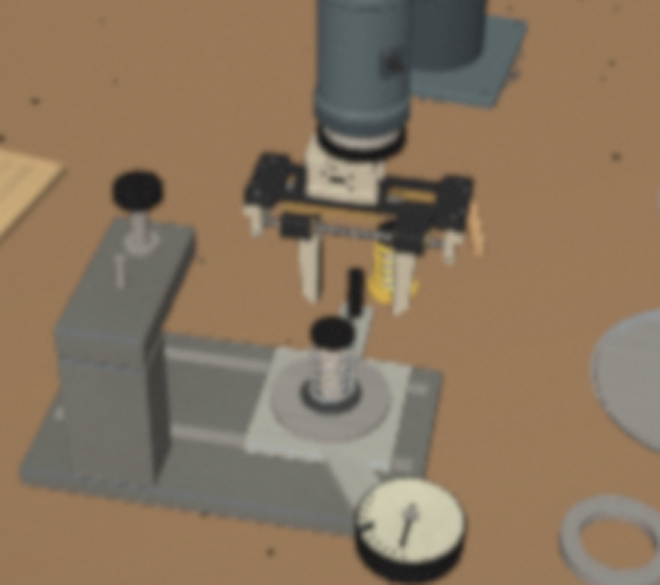

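The spring stands centred on the plate at (330,390), and the handle is between the fingers. Next: grip it and slide the carriage in.

Request:
{"fn": "move_arm", "kwargs": {"steps": [0,0,0,0,0,0,0,0,0,0,0,0,0,0,0,0,0,0,0,0,0,0,0,0,0,0,0,0,0,0,0,0], "claw": 0.005, "squeeze": 15}}

```text
time: 8.52
tool_pos: [0.5362, 0.0675, 0.0486]
orientation: [-0.175, 3.137, -0.0]
wrist_force: [0.4, 0.0, -0.4]
grip_width: 0.0173
gripper_force: 0.9
```

Request:
{"fn": "move_arm", "kwargs": {"steps": [0,-0.003,0,0,0,-0.006,0,0,0,-0.01,0,0,0,-0.015,0,0,0,-0.018,0,0,0,-0.02,0,0,0,-0.02,0,0,0,-0.018,0,0,0,-0.015,0,0,0,-0.012,0,0,0,-0.009,0,0,0,-0.005,0,0]}}

```text
time: 9.52
tool_pos: [0.5539, -0.0841, 0.0485]
orientation: [-0.172, 3.135, -0.001]
wrist_force: [5.1, 3.3, -1.9]
grip_width: 0.0158
gripper_force: 15.0
```

Request:
{"fn": "move_arm", "kwargs": {"steps": [0,-0.004,0,0,0,-0.003,0,0,0,-0.002,0,0,0,0,0,0,0,0,0,0]}}

```text
time: 9.93
tool_pos: [0.554, -0.0861, 0.0485]
orientation: [-0.174, 3.136, 0.012]
wrist_force: [6.2, 20.0, 2.3]
grip_width: 0.0157
gripper_force: 15.0
```

Request:
{"fn": "move_arm", "kwargs": {"steps": [0,0.003,0,0,0,0,0,0,0,0,0,0,0,0,0,0,0,0,-0.02,0,0,0,-0.035,0,0,0,-0.035,0,0,0,-0.036,0,0,0,-0.036,0,0,0,-0.036,0,0,0,-0.036,0,0,0,-0.01,0], "claw": 0.05}}

```text
time: 10.93
tool_pos: [0.5554, -0.0899, 0.299]
orientation: [-0.173, 3.128, -0.007]
wrist_force: [0.5, -0.7, 0.5]
grip_width: 0.05
gripper_force: 0.0
```

Request:
{"fn": "move_arm", "kwargs": {"steps": [-0.022,0,0,0,-0.03,0,0,0,-0.03,0,0,0,-0.03,0,0,0,0,0,0,0,0,0,0,0,0,0,0,0], "claw": 0}}

```text
time: 11.52
tool_pos: [0.6641, -0.0765, 0.2915]
orientation: [0.174, -3.135, -0.0]
wrist_force: [-0.8, -0.1, 0.2]
grip_width: 0.0079
gripper_force: 0.0
```

```bash
python3 - <<'E'
from h import *
import pickle
c=cam('scene'); pickle.dump(c,open('sc3.pkl','wb')); im1=c['img'][120:355,150:370]
d=cam('side'); pickle.dump(d,open('sd3.pkl','wb')); im2=d['img'][120:320,230:400]
a=cv2.resize(im1,(400,427),interpolation=3); b=cv2.resize(im2,(363,427),interpolation=3)
cv2.imwrite('pics/p3.png',np.hstack([a,b])[:,:,::-1])
s=env.sense(); print(s['tool_pos'],s['grip_width'],s['time'])
E
```

```text
[ 0.66393635 -0.07646206  0.29281131] 0.0020596795546131666 11.6167
```

View pics/p3.png

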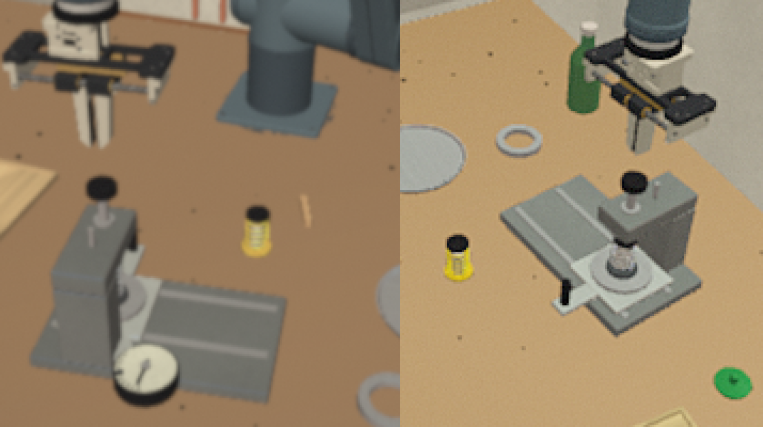

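Request:
{"fn": "move_arm", "kwargs": {"steps": [-0.0053,0.002,0.02,0,0,0,0.02,0,0,0,0.012,0,0,0,0.007,0,0,0,0.007,0,0,0,0.006,0,0,0,0.005,0,0,0,0.003,0,0,0,0,0,0,0,0,0]}}

```text
time: 12.45
tool_pos: [0.6699, -0.0738, 0.2133]
orientation: [-0.174, 3.137, -0.001]
wrist_force: [-3.1, 0.2, 4.1]
grip_width: 0.0008
gripper_force: 2.3
```

Request:
{"fn": "move_arm", "kwargs": {"steps": [0,0,0.004,0,0,0,0.004,0,0,0,0.003,0,0,0,0.001,0,0,0,0,0,0,0,0,0]}}

```text
time: 12.95
tool_pos: [0.6704, -0.0738, 0.2037]
orientation: [-0.175, 3.134, -0.002]
wrist_force: [-7.2, 0.0, 14.7]
grip_width: 0.0005
gripper_force: 7.3
```

Request:
{"fn": "move_arm", "kwargs": {"steps": [0,0,0.002,0,0,0,0.001,0,0,0,0,0,0,0,0,0,0,0,0,0]}}

```text
time: 13.37
tool_pos: [0.6704, -0.0738, 0.2015]
orientation: [-0.175, 3.133, -0.003]
wrist_force: [-7.0, -0.1, 17.7]
grip_width: 0.0
gripper_force: 8.5
```

Request:
{"fn": "move_arm", "kwargs": {"steps": [0,0,0,0,0,0,0,0,0,0,0,0,0,0,0,0,0,0,0,0,0,0,0,0,0,0,0,0,0,0,0,0,0,0,0,0,0,0,0,0,0,0,0,0,0,0,0,0]}}

```text
time: 14.37
tool_pos: [0.6704, -0.0738, 0.2015]
orientation: [-0.175, 3.133, -0.003]
wrist_force: [-6.9, 0.5, 18.2]
grip_width: 0.0003
gripper_force: 8.5
```

```bash
python3 - <<'E'
from h import *
c=cam('scene'); im1=c['img'][130:350,150:300]
d=cam('side'); im2=d['img'][180:270,290:370]
a=cv2.resize(im1,(409,600),interpolation=3); b=cv2.resize(im2,(390,439),interpolation=3); b=np.vstack([b,np.zeros((161,390,3),np.uint8)])
cv2.imwrite('pics/p4.png',np.hstack([a,b])[:,:,::-1])
s=env.sense(); print(s['tool_pos'],s['wrist_force'],s['time'])
E
```

```text
[ 0.67036604 -0.0737746   0.20146495] [-6.79172462  0.54001276 18.36513839] 14.4667
```

View pics/p4.png

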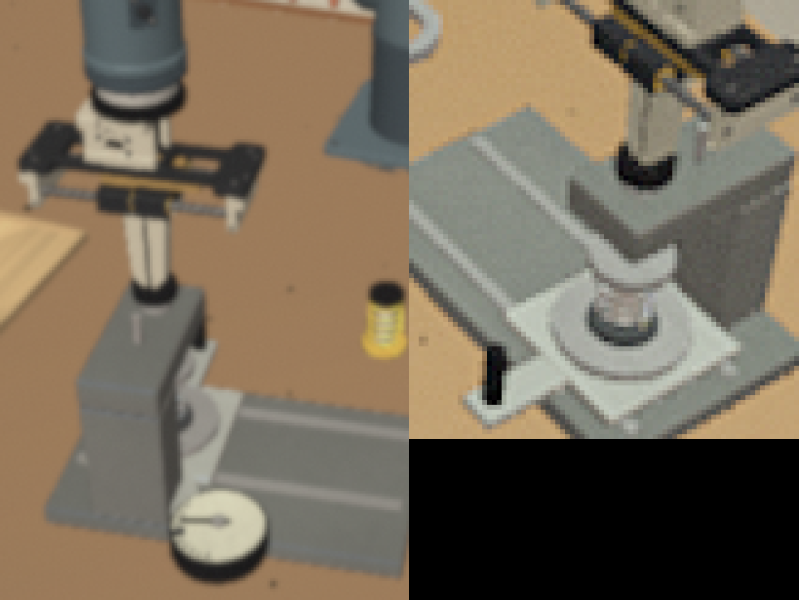

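Pressed: the knob is level with the index post. The needle tip is at about (180,521) with the dial centre at (220,521) and the block at (178,533). I'll check this with an enlarged crop and computed angles.

```bash
python3 - <<'E'
from h import *
import pickle
c=cam('scene'); pickle.dump(c,open('sc4.pkl','wb')); save(c,'dial.png',(205,300,260,350),12)
s=env.sense(); print(s['tool_pos'],s['wrist_force'],s['time'])
E
```

```text
[ 0.67037331 -0.07376086  0.20145377] [-7.66998812  0.01783195 17.29946126] 14.5167
```

View pics/dial.png

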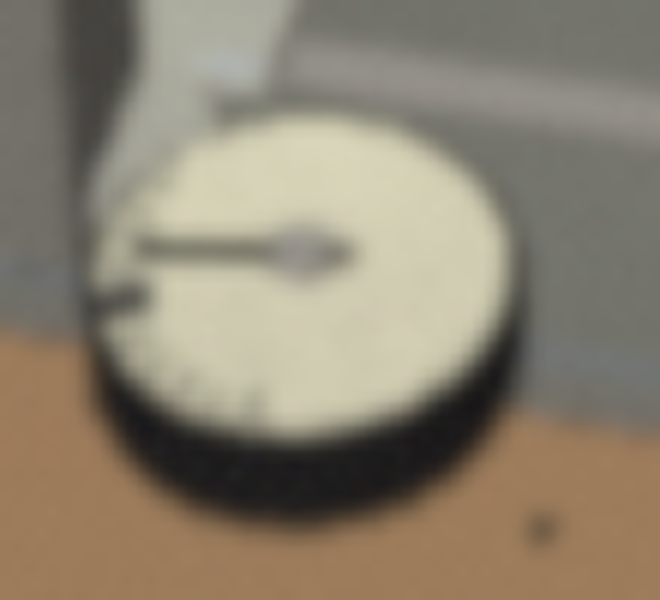

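The needle at (140,248) is clearly clockwise past the block at (120,302), so the spring is good and goes in the tray. I'll hold a little longer, then release.

Request:
{"fn": "move_arm", "kwargs": {"steps": [0,0,0,0,0,0,0,0,0,0,0,0,0,0,0,0,0,0,0,0,0,0,0,0,0,0,0,0,0,0,0,0,0,0,0,0,0,0,0,0,0,0,0,0,0,0,0,0]}}

```text
time: 15.52
tool_pos: [0.6704, -0.0738, 0.2015]
orientation: [-0.175, 3.133, -0.003]
wrist_force: [-7.4, 0.6, 16.8]
grip_width: 0.0002
gripper_force: 8.5
```

Request:
{"fn": "move_arm", "kwargs": {"steps": [0,0,-0.008,0,0,0,-0.012,0,0,0,-0.012,0,0,0,-0.02,0,0,0,-0.03,0,0.03,0,-0.012,0,0.03,0,0,0,0.03,0,0,0,0.027,0,0,0,0,0,0,0,0,0,0,0,0,0,0,0], "claw": 0.05}}

```text
time: 16.52
tool_pos: [0.5548, -0.0866, 0.2919]
orientation: [-0.174, 3.135, -0.001]
wrist_force: [1.3, 0.3, 0.4]
grip_width: 0.05
gripper_force: 0.0
```

Request:
{"fn": "move_arm", "kwargs": {"steps": [0,0,0.034,0,0,0,0.034,0,0,0,0.034,0,0,0,0.034,0,0,0,0.034,0,0,0,0.034,0,0,0,0.034,0,0,0,0.0054,0,0,0,0,0,0,0,0,0]}}

```text
time: 17.35
tool_pos: [0.5552, -0.0867, 0.0487]
orientation: [-0.175, 3.136, -0.0]
wrist_force: [0.9, -0.5, 0.8]
grip_width: 0.05
gripper_force: 0.0
```

Request:
{"fn": "move_arm", "kwargs": {"steps": [0,0,0,0,0,0,0,0,0,0,0,0,0,0,0,0,0,0,0,0,0,0,0,0,0,0,0,0,0,0,0,0], "claw": 0.005, "squeeze": 15}}

```text
time: 18.02
tool_pos: [0.5539, -0.086, 0.0487]
orientation: [-0.174, 3.136, 0.001]
wrist_force: [-0.8, 3.0, 5.8]
grip_width: 0.0157
gripper_force: 15.0
```

Request:
{"fn": "move_arm", "kwargs": {"steps": [0,0.003,0,0,0,0.006,0,0,0,0.01,0,0,0,0.015,0,0,0,0.018,0,0,0,0.02,0,0,0,0.02,0,0,0,0.018,0,0,0,0.015,0,0,0,0.012,0,0,0,0.009,0,0,0,0.006,0,0]}}

```text
time: 19.02
tool_pos: [0.5363, 0.0652, 0.0487]
orientation: [0.176, -3.136, 0.001]
wrist_force: [-3.5, -2.2, 7.9]
grip_width: 0.0156
gripper_force: 15.0
```

Request:
{"fn": "move_arm", "kwargs": {"steps": [0,0.004,0,0,0,0.003,0,0,0,0,0,0,0,0,0,0]}}

```text
time: 19.35
tool_pos: [0.5355, 0.0721, 0.0487]
orientation: [0.175, -3.136, -0.0]
wrist_force: [-3.6, 1.4, 8.9]
grip_width: 0.0156
gripper_force: 15.0
```

Request:
{"fn": "move_arm", "kwargs": {"steps": [0,0,0,0,0,0,0,0,0,0,0,0,0,0,-0.021,0,0,0,-0.03,0,0,0,-0.03,0,0,0,-0.03,0,0,0,-0.03,0,0,0,0,0,0,0,0,0], "claw": 0.066}}

```text
time: 20.18
tool_pos: [0.5374, 0.0714, 0.1908]
orientation: [-0.174, 3.133, -0.001]
wrist_force: [-0.3, -0.4, -1.1]
grip_width: 0.0658
gripper_force: 0.0
```

```bash
python3 - <<'E'
from h import *
import pickle
c=cam('scene'); pickle.dump(c,open('sc5.pkl','wb')); save(c,'sc5.png',(160,205,360,355),4)
s=env.sense(); print(s['tool_pos'],s['time'])
print('expect cap px in crop',(proj(c,(.652,.081,.115))-[160,205])*4)
E
```

```text
[0.53617434 0.07144903 0.18907784] 20.2333
expect cap px in crop [438.13805613 256.80767438]
```

View pics/sc5.png

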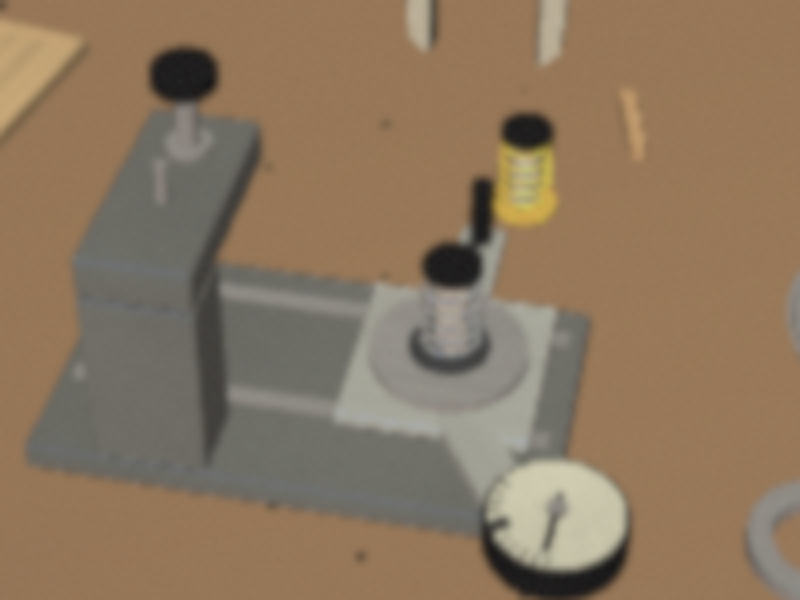

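Spring upright on the plate, cap at (452,263), carriage fully out.

Request:
{"fn": "move_arm", "kwargs": {"steps": [-0.029,0.0004,0,0,-0.029,0.0004,0,0,-0.029,0.0004,0,0,-0.0287,0.0004,0,0,0,0,0,0,0,0,0.03,0,0,0,0.03,0,0,0,0.03,0,0,0,0.025,0,0,0,0.01,0,0,0,0,0,0,0,0,0]}}

```text
time: 21.23
tool_pos: [0.6503, 0.0859, 0.0636]
orientation: [0.174, -3.135, -0.0]
wrist_force: [0.2, 0.2, 0.0]
grip_width: 0.0663
gripper_force: 0.0
```

Request:
{"fn": "move_arm", "kwargs": {"steps": [0,0,0,0,0,0,0,0,0,0,0,0,0,0,0,0,0,0,0,0,0,0,0,0,0,0,0,0], "claw": 0.02, "squeeze": 15}}

```text
time: 21.82
tool_pos: [0.6514, 0.086, 0.0648]
orientation: [-0.175, 3.135, -0.0]
wrist_force: [-0.6, 0.6, 2.9]
grip_width: 0.0378
gripper_force: 15.0
```

Request:
{"fn": "move_arm", "kwargs": {"steps": [0,0,-0.02,0,0,0,-0.04,0,0,0,-0.04,0,0,0,-0.04,0,0.02,0,0,0,0.0415,0,0,0,0.0415,0,0,0,0.0415,0,0,0,0.0215,0,0,0,0,0,0,0]}}

```text
time: 22.65
tool_pos: [0.4809, 0.0677, 0.204]
orientation: [0.175, -3.133, -0.0]
wrist_force: [-0.3, 0.1, -1.0]
grip_width: 0.0379
gripper_force: 15.0
```

Request:
{"fn": "move_arm", "kwargs": {"steps": [0.0037,-0.0361,0,0,0.0037,-0.0361,0,0,0.0037,-0.0361,0,0,0.0037,-0.0361,0,0,0.0037,-0.0361,0,0,0.0037,-0.0361,0,0,0.0037,-0.0361,0,0,0.0037,-0.0361,0,0,0.0037,-0.0361,0,0,0.0037,-0.0361,0,0,0.0037,-0.0361,0,0,0.0037,-0.0361,0,0]}}

```text
time: 23.65
tool_pos: [0.49, -0.3702, 0.2038]
orientation: [-0.174, 3.137, -0.0]
wrist_force: [0.6, -0.1, -0.1]
grip_width: 0.0378
gripper_force: 15.0
```

Request:
{"fn": "move_arm", "kwargs": {"steps": [0,0,0.02,0,0,0,0.02,0,0,0,0.02,0,0,0,0,0]}}

```text
time: 23.98
tool_pos: [0.4882, -0.3667, 0.1393]
orientation: [0.173, -3.132, -0.01]
wrist_force: [-1.0, 0.7, -2.7]
grip_width: 0.0377
gripper_force: 15.0
```

```bash
python3 - <<'E'
from h import *
c=cam('wrist'); save(c,'w6.png',s=1.4)
s=env.sense(); print(s['tool_pos'],s['time'],s['grip_width'],s['joints'])
E
```

```text
[ 0.48893919 -0.36716886  0.14151426] 24.0333 0.03773054169622667 [-8.26339534e-01  4.28735220e-01  1.48358417e+00  2.83243243e-05
  1.23465148e+00 -2.50789460e+00]
```

View pics/w6.png

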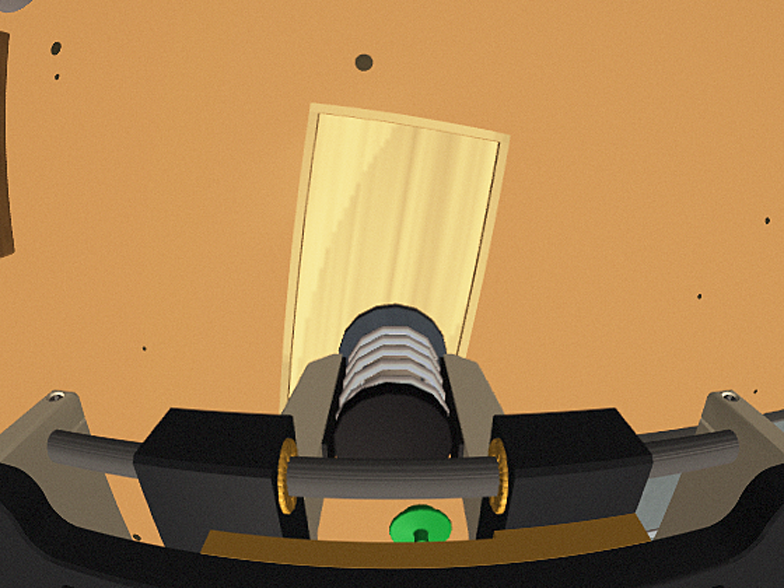

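The tray corners are at (311,104) and (510,134). Its left wall passes (288,350) and its right wall (468,352).

```bash
python3 - <<'E'
from h import *
c=cam('wrist'); q=lambda u,v:atz(c,u/1.4,v/1.4,.012,True)[:2]
L=q(311,104);R=q(510,134);l2=q(288,350);r2=q(469,350);print(L,R,l2,r2,np.linalg.norm(L-R))
ex=(l2-L)/np.linalg.norm(l2-L)+(r2-R)/np.linalg.norm(r2-R);ex/=np.linalg.norm(ex)
C=(L+R)/2+.12*ex;print('centre',C,ex); s=env.sense();d=s['tool_pos'][:2]-C;print(s['tool_pos'],'in tray',d@ex,d@[-ex[1],ex[0]])
E
```

```text
[ 0.37312984 -0.43269502] [ 0.37730057 -0.30254059] [ 0.54419038 -0.43680019] [ 0.52965432 -0.30745594] 0.13022123567187305
centre [ 0.49516775 -0.37099208] [ 0.99960458 -0.02811894]
[ 0.48984996 -0.3678736   0.14344083] in tray -0.005403377462695614 0.0029677178089223665
```

Nearly central over the tray. Lowering from TCP z of 0.1434 to about 0.0255.

Request:
{"fn": "move_arm", "kwargs": {"steps": [0,0,0.03,0,0,0,0.03,0,0,0,0.03,0,0,0,0.018,0,0,0,0.007,0,0,0,0,0,0,0,0,0,0,0,0,0]}}

```text
time: 24.75
tool_pos: [0.4912, -0.3692, 0.0314]
orientation: [-0.175, 3.134, -0.005]
wrist_force: [-0.5, -0.2, -1.3]
grip_width: 0.0376
gripper_force: 15.0
```

Request:
{"fn": "move_arm", "kwargs": {"steps": [0,0,0.003,0,0,0,0.002,0,0,0,0.001,0,0,0,0,0,0,0,0,0]}}

```text
time: 25.17
tool_pos: [0.4909, -0.369, 0.0257]
orientation: [-0.175, 3.134, -0.005]
wrist_force: [-1.7, 1.4, 10.7]
grip_width: 0.038
gripper_force: 15.0
```

Request:
{"fn": "move_arm", "kwargs": {"steps": [0,0,-0.0007,0,0,0,0,0]}}

```text
time: 25.33
tool_pos: [0.4909, -0.369, 0.0258]
orientation: [-0.174, 3.134, -0.004]
wrist_force: [-0.7, -0.7, 8.4]
grip_width: 0.0376
gripper_force: 15.0
```

Request:
{"fn": "move_arm", "kwargs": {"steps": [0,0,0,0,0,0,0,0,0,0,0,0,0,0,0,0,0,0,-0.02,0,0,0,-0.03,0,0,0,-0.035,0,0,0,-0.035,0,0,0,-0.035,0,0,0,-0.02,0], "claw": 0.06}}

```text
time: 26.17
tool_pos: [0.4908, -0.3688, 0.203]
orientation: [-0.175, 3.134, -0.006]
wrist_force: [0.9, 0.1, 0.8]
grip_width: 0.0601
gripper_force: 0.0
```

Request:
{"fn": "move_arm", "kwargs": {"steps": [-0.0078,0.0361,0,0,-0.0078,0.0361,0,0,-0.0078,0.0361,0,0,-0.0078,0.0361,0,0,-0.0078,0.0361,0,0,-0.0078,0.0361,0,0,-0.0078,0.0361,0,0,-0.0078,0.0361,0,0,-0.0078,0.0361,0,0,-0.0078,0.0361,0,0,-0.0078,0.0361,0,0,-0.0078,0.0361,0,0]}}

```text
time: 27.17
tool_pos: [0.5345, 0.0748, 0.1986]
orientation: [0.175, -3.136, -0.0]
wrist_force: [0.7, 0.3, -0.0]
grip_width: 0.0599
gripper_force: 0.0
```

Request:
{"fn": "move_arm", "kwargs": {"steps": [0,0,0,0,0,0,0,0,0,0,0,0]}}

```text
time: 27.42
tool_pos: [0.5346, 0.0729, 0.1985]
orientation: [0.176, -3.136, 0.001]
wrist_force: [-0.1, -0.3, 0.2]
grip_width: 0.0601
gripper_force: 0.0
```

Request:
{"fn": "move_arm", "kwargs": {"steps": [0,0,0.03,0,0,0,0.03,0,0,0,0.03,0,0,0,0.03,0,0,0,0.02,0,0,0,0.01,0,0,0,0,0,0,0,0,0]}}

```text
time: 28.08
tool_pos: [0.5351, 0.0719, 0.0491]
orientation: [0.172, -3.137, 0.0]
wrist_force: [-0.4, -0.3, -0.4]
grip_width: 0.0599
gripper_force: 0.0
```

Request:
{"fn": "move_arm", "kwargs": {"steps": [0,0,0,0,0,0,0,0,0,0,0,0,0,0,0,0,0,0,0,0,0,0,0,0,0,0,0,0,0,0,0,0], "claw": 0.005}}

```text
time: 28.75
tool_pos: [0.5349, 0.0729, 0.0489]
orientation: [-0.175, 3.137, -0.001]
wrist_force: [-0.5, -0.8, 1.3]
grip_width: 0.016
gripper_force: 15.0
```

Request:
{"fn": "move_arm", "kwargs": {"steps": [0,-0.005,0,0,0,-0.01,0,0,0,-0.015,0,0,0,-0.018,0,0,0,-0.02,0,0,0,-0.02,0,0,0,-0.02,0,0,0,-0.018,0,0,0,-0.014,0,0,0,-0.01,0,0,0,-0.006,0,0,0,0,0,0]}}

```text
time: 29.75
tool_pos: [0.5532, -0.0839, 0.049]
orientation: [-0.173, 3.135, -0.002]
wrist_force: [5.2, -1.7, -1.1]
grip_width: 0.0161
gripper_force: 15.0
```

Request:
{"fn": "move_arm", "kwargs": {"steps": [0,-0.003,0,0,0,-0.002,0,0,0,-0.001,0,0,0,0,0,0,0,0,0,0]}}

```text
time: 30.17
tool_pos: [0.5534, -0.0861, 0.049]
orientation: [-0.175, 3.135, 0.003]
wrist_force: [5.7, 4.8, -0.2]
grip_width: 0.016
gripper_force: 15.0
```

Same end position as before, so the carriage is fully in. Release, back off and take a final look.

Request:
{"fn": "move_arm", "kwargs": {"steps": [0,0,0,0,0,0,0,0,0,0,0,0,0,0,0,0,0,0,-0.03,0,0,0,-0.035,0,0,0,-0.035,0,0,0,-0.035,0,0,0,-0.035,0,0,0,-0.035,0,0,0,0,0,0,0,0,0], "claw": 0.06}}

```text
time: 31.17
tool_pos: [0.5537, -0.0885, 0.2561]
orientation: [-0.174, 3.133, -0.003]
wrist_force: [-0.5, 0.9, -0.6]
grip_width: 0.0599
gripper_force: 0.0
```

Request:
{"fn": "move_arm", "kwargs": {"steps": [0.03,0.03,0,0,0.03,0.03,0,0,0.03,0.03,0,0,0.03,0.03,0,0,0,0.03,0,0,0,0.03,0,0,0,0.03,0,0,0,0,0,0,0,0,0,0,0,0,0,0]}}

```text
time: 32.0
tool_pos: [0.412, 0.105, 0.2526]
orientation: [0.176, -3.134, 0.001]
wrist_force: [-0.1, 0.4, -0.2]
grip_width: 0.0597
gripper_force: 0.0
```

```bash
python3 - <<'E'
from h import *
a=cam('scene')['img'][180:360,60:400]; b=cam('side')['img'][150:390,200:420]
a=cv2.resize(a,(453,240),interpolation=3); b=cv2.resize(b,(346,378),interpolation=3)
a=np.vstack([a,np.zeros((138,453,3),np.uint8)]); cv2.imwrite('pics/end.png',np.hstack([a,b])[:,:,::-1])
s=env.sense(); print(s['tool_pos'],s['time'],s['wrist_force'])
E
```

```text
[0.41252179 0.1044341  0.25300938] 32.1 [-0.51799024  0.12127496 -0.38320223]
```

View pics/end.png

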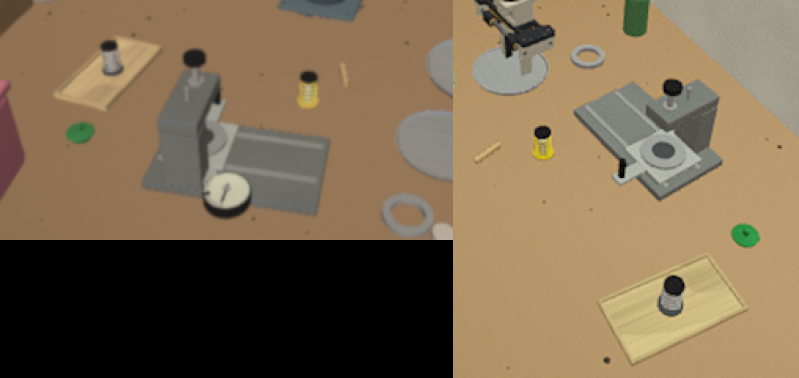

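The spring stands upright in the tray, the empty carriage is fully in, the knob is up, and the bystanders haven't moved. No other steel spring is present.

```bash
python3 -c "
from station import env
print(env.sign_off())"
```

```text
the job is handed in; nothing more can be done
None
```

I found one steel spring and tested it: its needle passed the block, so it stands upright in the plywood tray, with the empty carriage fully in, the knob up and the bystanders where they were; the job is handed in, but no verdict came back.

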